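# Line up the bench bottles by height on the bottle rail

## Task

Put the four loose bottles in front of the bottle rail away on it: stand one upright in the middle of each round pad, in order of height, the tallest next to the tall end plate and the shortest next to the low lip at the other end. Do not knock any bottle over, leave the beaker and the sample cup where they are, and let go of everything at the end.

Things in the scene. Friction and masses are not known exactly. Their poses are not given: they have to be found in the camera images.
- bottle_a_center (a point): Second tallest loose bottle: white round body with a blue screw cap, 110 high, body 56 diameter (straight from the bottom to 67 above it, then a shoulder), cap 33 diameter on the top 23, 0.18 kg. Its point is on its axis half-way up, z axis up along the bottle; round, so its yaw does not matter. The point is 55 above its underside. All sizes in mm.
- bottle_b_center (a point): Shortest loose bottle: small amber round body with a black cap, 58 high, body 25 diameter (straight to 30 above its underside), cap 17 diameter on the top 17, 0.03 kg. Its point is on its axis half-way up, z axis up along the bottle; round, so its yaw does not matter. The point is 29 above its underside. All sizes in mm.
- bottle_c_center (a point): Tallest loose bottle: white round body with a white ribbed cap, 140 high, body 62 diameter (straight to 88 above its underside), cap 40 diameter on the top 31, from 109 to 140; can be lifted by the cap. 0.09 kg. Its point is on its axis half-way up, z axis up along the bottle; round, so its yaw does not matter. The point is 70 above its underside. All sizes in mm.
- bottle_d_center (a point): Third tallest loose bottle: clear round body, violet inside, with a black cap, 85 high, body 48 diameter (straight to 44 above its underside), cap 28 diameter on the top 23, 0.11 kg. Its point is on its axis half-way up, z axis up along the bottle; round, so its yaw does not matter. The point is 42.5 above its underside. All sizes in mm.
- rail: Bottle rail: flat aluminium plate lying on the worktop, fixed, 90 x 360 x 8 thick, with four dark round rubber pads, 68 diameter and flush with its top, in one row. Origin: centre of its underside. Its y axis runs along the row, x across it, z up; pad centres at y = -120, -40, +40, +120, x = 0, top surface at z = 8. Either end can be the tall one: see tall_end. All sizes in mm.
- tall_end: Tall end plate: upright aluminium plate 90 wide, 8 thick (20 at the foot), 70 high, with two dark pins on its upper edge (78 to their tops), fixed at one end of the rail (either one, changes between starts), 190 from the rail's centre. Origin: centre of its underside. All sizes in mm.
- low_end: Low lip: aluminium bar with rounded edges, 90 wide, 20 thick, 14 high, fixed at the other end of the rail, 190 from the rail's centre. Origin: centre of its underside. All sizes in mm.
- beaker_center (a point): Loose empty clear beaker, 52 diameter, 68 high, on the worktop beside the bottles; to be left alone. The point is its centre, 34 above its underside. All sizes in mm.
- sample_cup_center (a point): Loose white sample cup with a red lid, 66 diameter, 68 high, on the worktop beside the bottles; to be left alone. The point is its centre, 34 above its underside. All sizes in mm.

How it is judged:
By the outcome, as a careful person would: the job done as asked, in the order asked, and still so for the second after the job is handed in, with the robot touching nothing.
It also fails if it takes over 96 s, if anything falls off the work surface, if the arm or the gripper's body presses on something with over 40 N, if the wrist force passes 120 N, or if a joint passes its speed limit or range.

## Robot

A 6-joint arm with a two-finger parallel gripper is mounted at the origin on a cart in front of the work surface, level with it; the furniture and walls round the work are solid. World frame = base frame: x ahead of the robot, y to its left, z up, the work surface at z = 0. Lengths are in m, angles in rad, forces in N, time in s.
With the tool pointing down it reaches from about 0.275 to 0.725 m from the base axis. Payload 15.9 kg.
Tool frame: the origin (TCP) lies midway between the tips of the shut fingers; the grasp point (between the pads) lies ctrl.grip_depth behind it (ctrl.grip_depth is the distance from the TCP to the grasp point, in m); z points along the fingers, y is the line along which they close (so a half turn about z gives the same grasp; the last joint's range is limited). The gripper opens to 85 mm and grips with 20 to 120 N. Pads are 22 mm wide; open, the fingers measure 114 mm over their backs; the gripper's body (76 mm by 85 mm) begins 54 mm behind the grasp point. The pads swing forward as they close: fully open they stand 13 mm farther back than shut.
Start: joints at [-1.117, 0.213, -0.034, 1.323, 0, 1.571], TCP at [0.219, -0.449, 0.231] pointing down, gripper open.
Joint ranges: [-2.98, 2.98], [-0.74, 1.72], [-1.14, 1.35], [-2.1, 2.04], [-1.57, 1.44], [-3.14, 3.14]. Speed limits (rad/s): [1.89, 1.89, 2.39, 2.57, 3.14, 3.14].

## Interface

Orientations are given as a rotation vector (axis times angle).
In Python, from bench import ctrl gives the robot as it stands. Calls block until the motion is done:
- ctrl.move_ptp(position, orientation): joint-space move of the TCP to a pose.
- ctrl.servo_line(position, frame=None, velocity=0.15, contact_N=None): straight line of the TCP; frame=None keeps the orientation; velocity is the mean speed in m/s. With contact_N (N) it stops when the force on the tool has changed by that much, and returns True; else False.
- ctrl.move_joints(angles): joint-space move.
- ctrl.grip(opening, grasp_force=None): opening from 0.0 (shut) to 1.0 (fully open); grasp_force is the grip in N (None keeps the last); returns when the fingers have stopped.
- ctrl.pause(seconds).
- ctrl.inverse_kinematics(position, orientation): joint angles nearest the present ones, or None.
- ctrl.get_obs(): the state.
- ctrl.camera(name): name is "scene" or "top" or "wrist"; returns a dict with "frame" (420x560x3 uint8, red, green, blue), "z_map" (420x560 float32, m along the optical axis (not along the pixel's ray), 0 where there is no reading), "fx", "fy", "cx", "cy" (pixels), "cam_to_world" (4x4, takes a point from camera to world coordinates); the wrist camera has in their place "T_tool_cam" (4x4, takes a point from camera to tool coordinates, whose origin is the TCP and whose axes are the flange's). Camera axes: x right, y down, z forward; pixel columns grow to the right and rows downward; lengths in m; the calibration is good to about 2 mm. A picture is of the moment at which its call begins: read the wrist's pose just before it.
A pose or a line that the arm cannot do raises ctrl.Unreachable and nothing moves.
- ctrl.sign_off(): hands the job in; it is judged then, once.
The state is a dict: "time": time; "joint_positions": joint angles; "qvel": joint speeds; "effort": joint torques, N m; "tool_pos": TCP position; "orientation": TCP orientation; "wrist_force": force on the tool from outside, world axes, zero at the start; "wrist_torque": the same for the moment, N m; "gripper_width": opening from 0.0 (shut) to 1.0 (fully open); "grasp_force": force on a finger pad.
Only numpy, scipy, OpenCV 4.12 (cv2) and the standard library are available. Lean on these libraries where they do the work, as an engineer would, in place of code of your own. Each camera call takes 0.05 s, during which the arm holds its last target. There are 200 camera calls.

## Working session

There is one attempt and no reset: what is moved stays moved. The work goes in short steps, each a Python script; the robot and the scene stay as the last script left them, time stands still between calls to the robot, and variables do not carry over. Pictures are saved under pics/ and viewed, at most 14 in all, crops included, and the job is handed in when it is done.

```bash
ls; mkdir -p pics
python3 - <<'E'
from bench import ctrl
import cv2,numpy as np
print(ctrl.grip_depth, ctrl.get_obs())
for n in("scene","top"):
    c=ctrl.camera(n); np.savez(n+".npz",**c)
    cv2.imwrite(f"pics/{n}0.png",c["frame"][:,:,::-1]); print(n,c["fx"],c["cx"],c["cy"],c["cam_to_world"].round(3), (c["z_map"]>0).mean())
E
```

```text
pics
0.0187 {'time': 0.0, 'joint_positions': array([-1.11695775e+00,  2.13341168e-01, -3.50521126e-02,  1.32348252e+00,
       -2.03615536e-05,  1.57081963e+00]), 'qvel': array([-0.00053561,  0.00038559,  0.0002332 ,  0.00155148,  0.00169466,
        0.00044775]), 'effort': array([ 7.89375117e-04, -6.86155272e+01,  4.87125778e+01,  1.72133016e-02,
       -1.04080202e-04,  1.43442122e-05]), 'tool_pos': array([ 0.21905894, -0.44909166,  0.23082641]), 'orientation': array([-3.06004296e+00, -7.06514404e-01,  4.12522667e-04]), 'wrist_force': array([ 0.02389502, -0.23551024,  0.53636719]), 'wrist_torque': array([ 0.04996718, -0.05116398,  0.01210897]), 'grasp_force': 0.0, 'gripper_width': 0.9992062479022527}
scene 490.0880433916321 280.274396851699 212.95236414296937 [[-0.61  -0.411  0.677 -0.394]
 [-0.792  0.337 -0.509  0.65 ]
 [-0.019 -0.847 -0.532  0.813]
 [ 0.     0.     0.     1.   ]] 0.9959396258503401
top 516.3523654390277 275.5942291121364 209.17887997602884 [[ 0.113 -0.967  0.227  0.264]
 [-0.994 -0.11   0.024 -0.044]
 [ 0.002 -0.228 -0.974  1.194]
 [ 0.     0.     0.     1.   ]] 0.9959481292517007
```

View pics/top0.png

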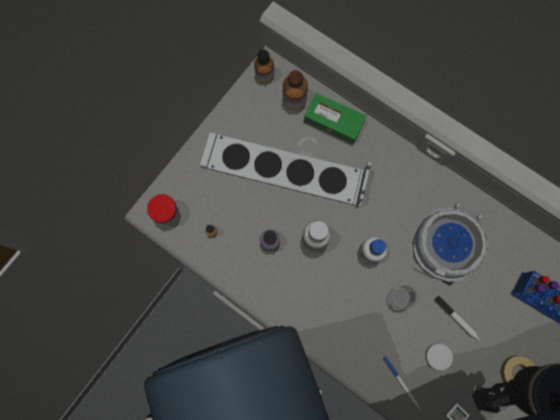

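View pics/scene0.png

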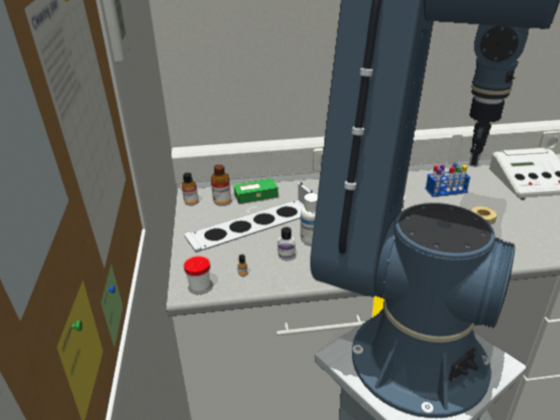

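The top view shows the pads at (236,156), (268,164), (300,172) and (333,180). The tall plate with pins is at the right, (366,185), and the low lip at the left. The caps are b (211,230), d (270,237), c (317,230) and a (378,246). The red-lidded cup is at (162,208) and the beaker at (400,297). The scene view agrees, though the arm hides part of it.

```bash
cat > h.py <<'E'
import cv2,numpy as np
def ray(c,u,v,z):
    T=c["cam_to_world"]; d=T[:3,:3]@np.array([(u-c["cx"])/c["fx"],(v-c["cy"])/c["fy"],1]); o=T[:3,3]
    return o+d*(z-o[2])/d[2]
def cloud(c,T=None):
    T=c["cam_to_world"] if T is None else T
    v,u=np.mgrid[:420,:560]; z=c["z_map"]
    P=np.stack([(u-c["cx"])/c["fx"]*z,(v-c["cy"])/c["fy"]*z,z],-1)
    return P@T[:3,:3].T+T[:3,3]
E
python3 - <<'E'
import numpy as np,cv2
from h import *
c=dict(np.load("top.npz")); W=cloud(c)
hsv=cv2.cvtColor(c["frame"],cv2.COLOR_RGB2HSV)
def near(m,u,v):
    n,l,s,ce=cv2.connectedComponentsWithStats(m.astype(np.uint8)); k=1+np.argmin(np.hypot(*(ce[1:]-[u,v]).T)+1e3*(s[1:,4]<15)); return ce[k],s[k,4]
P=[]
for u,v in((236,156),(268,164),(300,172),(333,180)):
    ce,a=near(hsv[...,2]<50,u,v); p=ray(c,*ce,.008); P.append(p); print("pad",ce.round(1),a,p.round(4))
print(np.diff(P,axis=0).round(4))
for n,u,v,h in(("a",378,246,.11),("b",211,230,.058),("c",317,230,.14),("d",270,237,.085),("beaker",400,297,.068),("cup",162,208,.068)):
    w=np.zeros((420,560),bool); w[v-25:v+25,u-25:u+25]=1
    m=w&(abs(W[...,2]-h)<.008)
    ce,a=near(m,u,v); print(n,ce.round(1),a,ray(c,*ce,h).round(4), W[m][:,2].max() if m.any() else 0, W[v,u].round(3))
E
```

```text
pad [235.6 156.2] 484 [0.6596 0.0965 0.008 ]
pad [267.6 164.1] 492 [0.6486 0.0173 0.008 ]
pad [299.8 172. ] 499 [ 0.6376 -0.0617  0.008 ]
pad [332.4 180.1] 504 [ 0.6264 -0.1412  0.008 ]
[[-0.011  -0.0792  0.    ]
 [-0.011  -0.079   0.    ]
 [-0.0112 -0.0794  0.    ]]
a [378.  246.4] 186 [ 0.4602 -0.2418  0.11  ] 0.11456219701089232 [ 0.461 -0.242  0.109]
b [209.3 228.4] 47 [0.4676 0.1271 0.058 ] 0.06261321970385203 [0.465 0.123 0.056]
c [318.2 230.3] 303 [ 0.4746 -0.1105  0.14  ] 0.14630674799368193 [ 0.475 -0.108  0.138]
d [269.4 236.9] 129 [ 0.4589 -0.0099  0.085 ] 0.08992571991404685 [ 0.459 -0.011  0.084]
beaker [407.2 295.3] 114 [ 0.3686 -0.3194  0.068 ] 0.07262025961118845 [ 0.369 -0.32   0.001]
cup [161.2 208.2] 661 [0.4991 0.239  0.068 ] 0.07408652430223639 [0.5   0.238 0.067]
```

```bash
cat >> h.py <<'E'
from scipy.spatial.transform import Rotation as Ro
from bench import ctrl
ry=np.array([.137,.9906,0])
yt=np.array([ry[1],-ry[0],0]); zt=np.array([0,0,-1.])
cand=[Ro.from_matrix(np.stack([np.cross(s*yt,zt),s*yt,zt],1)).as_rotvec() for s in(1,-1)]
PAD=dict(b=(.6596,.0965),d=(.6486,.0173),a=(.6376,-.0617),c=(.6264,-.1412))
BOT=dict(a=(.4602,-.2418),b=(.4655,.1255),c=(.4746,-.1105),d=(.4589,-.0099))
E
python3 - <<'E'
from h import *
for o in cand:
    print(o)
    for z in(.02,.25):
        for n in"bdac":
            for p in(BOT[n],PAD[n]):
                q=ctrl.inverse_kinematics([*p,z],o); print(n,z,None if q is None else np.round(q,2))
c=ctrl.camera("wrist");print(c["T_tool_cam"].round(3),c["fx"])
E
```

```text
[2.36872344 2.0636748  0.        ]
b 0.02 [ 0.26  0.33 -0.45  0.79  0.    1.97]
b 0.02 [0.15 0.66 0.1  1.01 0.   1.85]
d 0.02 [-0.02  0.29 -0.51  0.77  0.    1.69]
d 0.02 [0.03 0.63 0.04 0.98 0.   1.73]
a 0.02 [-0.48  0.39 -0.35  0.83  0.    1.22]
a 0.02 [-0.1   0.61  0.01  0.97  0.    1.61]
c 0.02 [-0.23  0.33 -0.44  0.8   0.    1.48]
c 0.02 [-0.22  0.61  0.02  0.97  0.    1.49]
b 0.25 [ 0.26  0.17 -0.04  1.36  0.    1.97]
b 0.25 [0.15 0.6  0.58 1.55 0.   1.85]
d 0.25 [-0.02  0.13 -0.09  1.35  0.    1.69]
d 0.25 [0.03 0.55 0.5  1.52 0.   1.73]
a 0.25 [-0.48  0.25  0.06  1.38  0.    1.22]
a 0.25 [-0.1   0.53  0.46  1.51  0.    1.61]
c 0.25 [-0.23  0.18 -0.02  1.36  0.    1.48]
c 0.25 [-0.22  0.53  0.47  1.51  0.    1.49]
[ 2.0636748  -2.36872344 -0.        ]
b 0.02 [ 0.26  0.33 -0.45  0.79 -0.   -1.17]
b 0.02 [ 0.15  0.66  0.1   1.01 -0.   -1.29]
d 0.02 [-0.02  0.29 -0.51  0.77 -0.   -1.45]
d 0.02 [ 0.03  0.63  0.04  0.98 -0.   -1.41]
a 0.02 [-0.48  0.39 -0.35  0.83 -0.   -1.92]
a 0.02 [-0.1   0.61  0.01  0.97 -0.   -1.53]
c 0.02 [-0.23  0.33 -0.44  0.8  -0.   -1.66]
c 0.02 [-0.22  0.61  0.02  0.97 -0.   -1.66]
b 0.25 [ 0.26  0.17 -0.04  1.36 -0.   -1.17]
b 0.25 [ 0.15  0.6   0.58  1.55 -0.   -1.29]
d 0.25 [-0.02  0.13 -0.09  1.35 -0.   -1.45]
d 0.25 [ 0.03  0.55  0.5   1.52 -0.   -1.41]
a 0.25 [-0.48  0.25  0.06  1.38 -0.   -1.92]
a 0.25 [-0.1   0.53  0.46  1.51 -0.   -1.53]
c 0.25 [-0.23  0.18 -0.02  1.36 -0.   -1.66]
c 0.25 [-0.22  0.53  0.47  1.51 -0.   -1.66]
[[ 0.001 -0.963 -0.271  0.069]
 [ 1.     0.002 -0.001 -0.   ]
 [ 0.001 -0.271  0.963 -0.142]
 [ 0.     0.     0.     1.   ]] 371.9705716707382
```

```bash
cat >> h.py <<'E'
o=cand[0]
def wrist(name):
    s=ctrl.get_obs(); c=ctrl.camera("wrist"); T=np.eye(4); T[:3,:3]=Ro.from_rotvec(s["orientation"]).as_matrix(); T[:3,3]=s["tool_pos"]
    c["cam_to_world"]=T@c["T_tool_cam"]; np.savez(name+".npz",**c); cv2.imwrite(f"pics/{name}.png",c["frame"][:,:,::-1]); return c
E
python3 - <<'E'
from h import *
ctrl.move_ptp([*BOT["b"],.2],o); wrist("wb"); print(ctrl.get_obs()["time"])
E
```

```text
2.4333
```

View pics/wb.png

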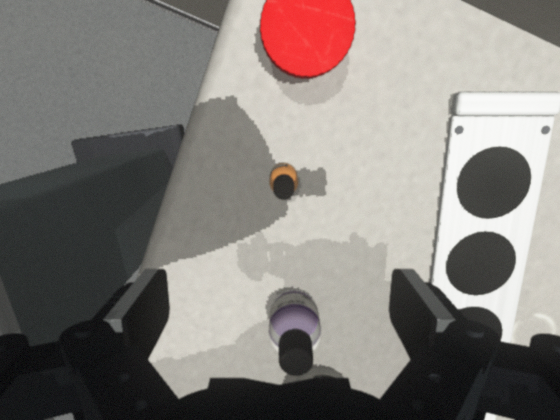

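The wrist view shows b's cap at about (284,187), d's cap at about (296,350), pad 1 at (493,182) and pad 2 at (481,262). The red cup lid is at (308,35).

```bash
cat >> h.py <<'E'
def blob(c,u,v,z,thr=50,r=60):
    g=c["frame"].max(2)<thr; w=np.zeros_like(g); w[max(v-r,0):v+r,max(u-r,0):u+r]=1
    n,l,s,ce=cv2.connectedComponentsWithStats((g&w).astype(np.uint8)); k=1+np.argmin(np.hypot(*(ce[1:]-[u,v]).T)+1e3*(s[1:,4]<100))
    cn=max(cv2.findContours((l==k).astype(np.uint8),0,1)[0],key=len); (x,y),rr=cv2.minEnclosingCircle(cn)
    W=cloud(c); m=w&(abs(W[...,2]-z)<.004)
    return ce[k].round(1),s[k,4],ray(c,*ce[k],z).round(4),W[m].mean(0).round(4)
E
python3 - <<'E'
from h import *
c=dict(np.load("wb.npz"))
print("b",blob(c,284,187,.058,40,30));print("d",blob(c,296,350,.085,40,24))
print("pad1",blob(c,493,182,.008)[:3]);print("pad2",blob(c,481,262,.008)[:3])
E
```

```text
Traceback (most recent call last):
  File "h.py", line 23, in blob
    n,l,s,ce=cv2.connectedComponentsWithStats((g&w).astype(np.uint8)); k=1+np.argmin(np.hypot(*(ce[1:]-[u,v]).T)+1e3*(s[1:,4]<100))
                                                                           ~~~~~~~~~^^^^^^^^^^^^^^^^^^^^^^^^^^^^^^^^^^^^^^^^^^^^^^^
ValueError: attempt to get argmin of an empty sequence
```

```bash
sed -i '/cn=max/d' h.py
python3 - <<'E'
from h import *
c=dict(np.load("wb.npz"));print(c["frame"][187,284],c["frame"][350,296],c["frame"][182,493])
print("b",blob(c,284,187,.058,70,30));print("d",blob(c,296,350,.085,70,24))
print("pad1",blob(c,493,182,.008,70)[:3]);print("pad2",blob(c,481,262,.008,70)[:3])
E
```

```text
[52 51 46] [47 45 43] [67 66 62]
b (array([283.3, 186.7]), np.int32(392), array([0.4706, 0.1322, 0.058 ]), array([0.4701, 0.1305, 0.0565]))
d (array([295.4, 351.9]), np.int32(1276), array([0.4625, 0.0024, 0.085 ]), array([ 0.4615, -0.006 ,  0.0835]))
pad1 (array([494.1, 193. ]), np.int32(2052), array([0.6611, 0.0891, 0.008 ]))
pad2 (array([480.4, 263.3]), np.int32(3132), array([0.6491, 0.0201, 0.008 ]))
```

Run:
```python
from h import *
c=dict(np.load("wb.npz"))
for t in(85,110,130): print("pad1",blob(c,493,182,.008,t,50)[:3],"pad2",blob(c,481,262,.008,t,50)[:3])
```

```text
pad1 (array([493.5, 182.2]), np.int32(3893), array([0.6603, 0.0994, 0.008 ])) pad2 (array([480.4, 263. ]), np.int32(3252), array([0.6492, 0.0204, 0.008 ]))
pad1 (array([493.5, 182.1]), np.int32(4010), array([0.6603, 0.0995, 0.008 ])) pad2 (array([480.4, 262.9]), np.int32(3338), array([0.6492, 0.0205, 0.008 ]))
pad1 (array([493.4, 182.1]), np.int32(4081), array([0.6603, 0.0996, 0.008 ])) pad2 (array([480.4, 262.9]), np.int32(3396), array([0.6492, 0.0205, 0.008 ]))
```

```bash
cat >> h.py <<'E'
for k,v in PAD.items(): PAD[k]=(v[0]+.0004,v[1]+.0015)
BOT=dict(b=(.469,.129),d=(.4602,-.008),a=(.4615,-.240),c=(.4759,-.1087))
TZ=dict(b=.006,d=.0635,a=.083,c=.108)
def line(p,z,v=.2,**k): return ctrl.servo_line([p[0],p[1],z],velocity=v,**k)
def pick(n,lift,F=40):
    z=TZ[n]; p=BOT[n]; top=z+.1
    ctrl.move_ptp([*p,top],o); line(p,z); ctrl.grip(0.,F)
    s=ctrl.get_obs(); print(n,"grip",s["gripper_width"]*85,s["grasp_force"],s["time"])
    line(p,z+lift); s=ctrl.get_obs(); print("lift",s["gripper_width"]*85,s["grasp_force"],s["wrist_force"].round(2))
def place(n,lift):
    z=TZ[n]; p=PAD[n]
    line(p,z+lift,.25); line(p,z+.014); hit=line(p,z+.004,.03,contact_N=3)
    s=ctrl.get_obs(); print("down",hit,s["tool_pos"][2]-z,s["wrist_force"].round(2))
    ctrl.grip(1.); line(p,z+.11); print("t",ctrl.get_obs()["time"])
E
python3 - <<'E'
from h import *
pick("b",.05); wrist("wb2")
E
```

```text
b grip 22.84436532286195 38.788167672464624 4.1333
lift 22.825523759819053 39.22006418180672 [ 0.15 -0.22 -1.25]
```

View pics/wb2.png

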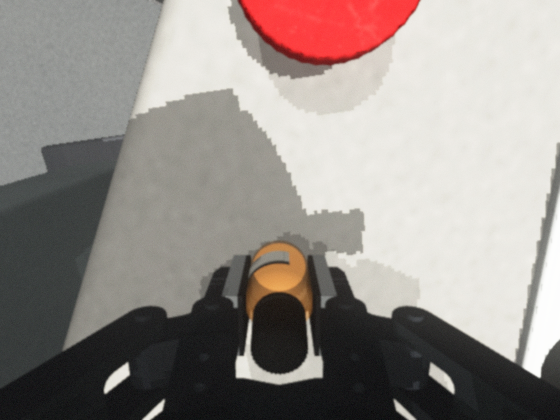

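The wrist view shows b held upright between the pads, with its cap at about (281,335). I'll place it and then look at it on the pad.

Run:
```python
from h import *
c=dict(np.load("wb2.npz")); print(blob(c,281,335,.108,70,45))
place("b",.05); c=wrist("wb3")
```

```text
(array([278.8, 333. ]), np.int32(3785), array([0.4709, 0.1369, 0.108 ]), array([0.4703, 0.1312, 0.1066]))
down True 0.008294675902917914 [ 0.79 -0.72  2.52]
t 7.4417
```

View pics/wb3.png

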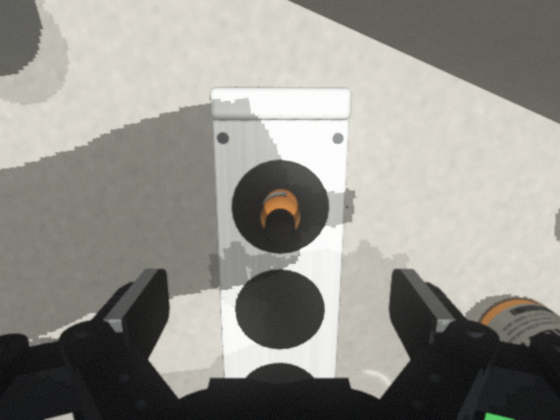

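b stands upright and centred on pad 1, at (280,207). Next is d.

Run:
```python
from h import *
pick("d",.05); wrist("wd")
```

```text
d grip 27.457139605006333 38.97734486134141 9.625
lift 27.1129160467451 38.20596698555164 [-0.53 -1.01 -2.29]
```

View pics/wd.png

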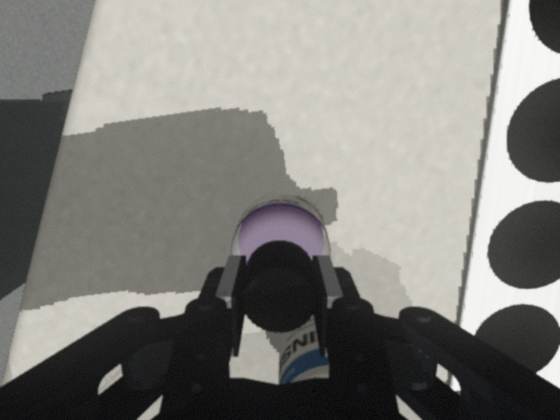

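d is held by its cap at (280,285), upright; c's label shows behind it. Placing it, then picking a.

Run:
```python
from h import *
place("d",.05); wrist("wd2")
pick("a",.1); wrist("wa")
cv2.imwrite("pics/da.png",np.hstack([cv2.resize(cv2.imread(f"pics/{n}.png"),(400,300)) for n in("wd2","wa")]))
```

```text
down True 0.008446098640912517 [ 1.17 -0.7   5.81]
t 12.9
a grip 34.87009158952104 36.49526234425139 15.3583
lift 34.75648709259688 35.369041563535575 [ 0.57  0.55 -2.71]
```

View pics/da.png

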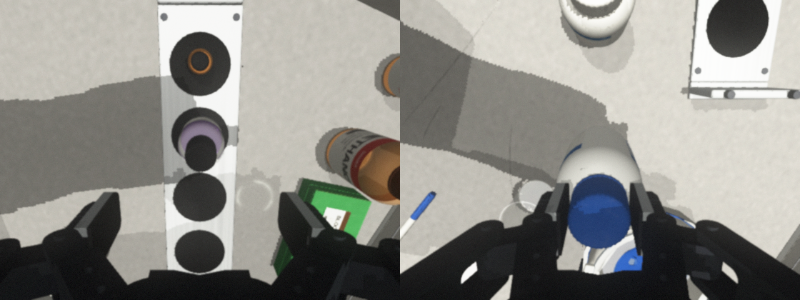

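Left: b and d stand upright on pads 1 and 2. Right: a is held by its blue cap, at (600,212) in the montage. Placing it, then c.

Run:
```python
from h import *
place("a",.1)
pick("c",.06); place("c",.06)
ctrl.move_ptp([.35,-.3,.3],o)
for n in("top","scene"):
    c=ctrl.camera(n); np.savez(n+"2.npz",**c); cv2.imwrite(f"pics/{n}2.png",c["frame"][:,:,::-1])
c=dict(np.load("top2.npz")); W=cloud(c)
for n,h in dict(a=.118,b=.066,c=.148,d=.093).items():
    m=(abs(W[...,2]-h)<.006)&(np.hypot(W[...,0]-PAD[n][0],W[...,1]-PAD[n][1])<.035)
    print(n,m.sum(),(W[m].mean(0)[:2]-PAD[n]).round(4))
cv2.imwrite("pics/end.png",cv2.resize(cv2.imread("pics/top2.png")[90:300,130:430],(800,560)))
```

```text
down True 0.008951426478800331 [-0.66 -2.11  5.57]
t 19.3083
c grip 40.844007904175974 38.19406443246237 21.175
lift 40.84673649310508 38.009677324444056 [-0.12 -0.86 -1.44]
down True 0.009071090552647404 [0.85 0.26 7.11]
t 24.2417
a 160 [-0.0014 -0.0033]
b 39 [-0.0021 -0.0002]
c 280 [-0.0007 -0.002 ]
d 125 [-0.0016 -0.0017]
```

View pics/end.png

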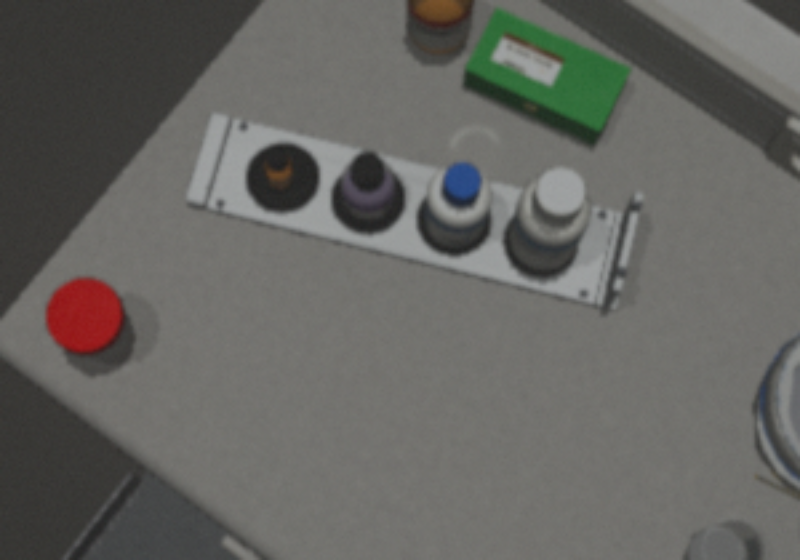

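All four stand upright on their pads, from b at (280,175) to c at (545,225) next to the tall plate. Each is within about 2 mm of its pad centre in the top camera's own frame. The cup and beaker haven't moved.

```bash
python3 -c "
from bench import ctrl
print(ctrl.sign_off())"
```

```text
the job is handed in; nothing more can be done
None
```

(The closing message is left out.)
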